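Clamp a resin print in the quick-action cam vise

ROBOT

A 6-joint arm with a two-finger parallel gripper is mounted at the origin on the work surface. World frame = base frame: x ahead of the robot, y to its left, z up, the work surface at z = 0. Lengths are in mm, angles in rad, forces in N, time in s.
With the tool pointing down it reaches from about 350 to 975 mm from the base axis. Payload 4.9 kg.
Tool frame: the origin (TCP) lies at the very end of the fingers, on their centre line; the grasp point (between the pads) lies 19 mm behind it; z points along the fingers, y is the direction in which the jaws open and shut (so a half turn about z gives the same grasp; the last joint's range is limited). The gripper opens to 85 mm and grips with 20 to 120 N. Pads are 22 mm wide; open, the fingers measure 114 mm over their backs; the gripper's body (76 mm by 85 mm) begins 54 mm behind the grasp point. The pads swing forward as they close: fully open they stand 13 mm farther back than shut.
Start: joints at [-1.453, 0.053, 1.613, -0, 1.476, -0.119], TCP at [146.617, -607.54, 231.304] pointing down, gripper open.
Joint ranges: [-3.01, 3.01], [-1.01, 2.22], [0.06, 2.58], [-1.02, 4.17], [0.09, 2.62], [-3.14, 3.14]. Speed limits (rad/s): [2.57, 2.57, 3.14, 3.14, 3.14, 3.14].

INTERFACE

Orientations are given as a rotation vector (axis times angle).
In Python, from plant import monitor, cams, arm, spotter gives the robot as it stands.
- The arm moves only by the tool servo_tool, never from a script. Its argument "steps" is a list of rows, each a list of 7 numbers: the shift along the tool's x, y, z in cm, then the turn, a rotation vector about the tool's x, y, z in degrees, then the opening, from 0 (shut) to 1 (fully open). A call has 1 to 10 rows; each row is the pose to reach, as a shift and turn from the pose commanded when the call began, along the tool's axes at that moment; what a row does not reach only later rows make up. A row lasts 1/10 s, in which the tool goes at most 50 mm and 8.59 degrees, less where a joint would pass 70% of its speed; a pose out of reach is approached as far as the arm can. A call with a gripper value outside its range is refused whole. The fingers move at their own pace and stop on an object; "grip_force" is the grip in N (left out, the last holds). Time passes only in rows, so rows that repeat a pose let the fingers close. It gives the time, the measured TCP pose, the force and the opening at its end, in the units of the state.
- monitor.sense(): the state, without advancing time (a new reading comes with each control period).
- cams.read_camera(name): name is "scene" or "top" or "wrist"; returns a dict with "pixels" (400x640x3 uint8, red, green, blue), "camera_matrix" (3x3 intrinsics, pixels), "k1" (the pictures are not rectified: a ray, as slopes to the right and down, at radius r is drawn at 1 + k1 r^2 times it, then the intrinsics apply), "world_to_cam" (4x4, takes a point from world to camera coordinates); the wrist camera has in their place "mount" (4x4, takes a point from camera to tool coordinates, whose origin is the TCP and whose axes are the flange's). Camera axes: x right, y up, looking along -z (the intrinsics and any distortion apply to the point x, -y, -z); pixel columns grow to the right and rows downward; lengths in mm; the calibration is good to about 2 mm. A picture is of the moment at which its call begins: read the wrist's pose just before it. There is no depth.
- arm.finish_job(): hands the job in, once; it reports no verdict.
Trained networks look in a picture, given as the dict that the camera call returned (one of the last four; its "shot" number tells which), for a name from the list of things; names that differ only in an ending like _2 or _b are one class to them, and where a whole thing is asked for, a point or a joint stands for the part that bears it (a point fixed in the world has none). Each returns a list of dicts, best first, with "p" (0 to 1); they miss things now and then, are a little off and sometimes report something else, mostly with a low value. They report only what shows in the picture. A call takes as long as a camera call. They do not tell look-alikes from the thing itself.
- spotter.outline_of(picture, target): "region" (400x640 bool, what is visible of it).
- spotter.mark_of(picture, target): "location" ([x, y, z] in mm, in the coordinates of the camera as it stood for that picture, good to about 4 mm: a listed point, or the origin of a listed thing).
The state is a dict: "clock": time; "qpos": joint angles; "joint_vel": joint speeds; "joint_efforts": joint torques, N m; "tcp_pos": TCP position; "eef_rot": TCP orientation; "ft_force": force on the tool from outside, world axes, zero at the start; "torque": the same for the moment, N m; "grip_width": opening from 0.0 (shut) to 1.0 (fully open).
Only numpy, scipy, OpenCV 4.12 (cv2) and the standard library are available. Lean on these libraries where they do the work, as an engineer would, in place of code of your own. Each camera call takes 0.05 s, during which the arm holds its last target. There are 200 camera calls.

TASK

Clamp the grey resin print in the blue bench vise for finishing: push the sliding jaw up by feel until the print is lightly nipped between the jaw and the sprung shoe with no play left, then flip the red cam lever over its centre so that it snaps shut and grips the print. The print is brittle and the lever is plastic, so do not crush the one or force the other. Leave the print upright on the vise bed, let go of everything and leave the other things on the bench where they are.

Things in the scene. Friction and masses are not known exactly. Their poses are not given: they have to be found in the camera images.
- vise: Quick-action bench vise, bolted down, dark steel bed 280 x 90 x 20 mm. Origin: centre of the bed's underside, on the bench. Its x axis runs along the bed from the sliding jaw to the fixed head with the lever, z is up; the bed's top is 20 mm above the origin.
- head: Fixed blue head of the vise: block 50 mm along x, 80 mm wide, 36 mm high, with two cheeks for the lever's pivot up to 72 mm above the bed. It carries the black shoe (see spindle). Origin: on the bed's top under the pivot, 95 mm from the vise's origin along its x; same axes.
- jaw: Blue sliding jaw, 22 mm thick along the vise's x, 70 mm wide, 50 mm high above the bed. Origin: on the bed's top, at the foot of its clamping face (which looks to the vise's +x); its flat back face lies 22 mm behind (-x). It slides along the vise's x only, stays where it is left and drags with 14 N; once the print meets the shoe the push rises above that.
- print: Loose grey resin print, 0.1 kg: block 40 mm (its x, along the vise's x) x 50 x 36 mm high with a boss 30 mm across, 10 mm high on top. Origin: centre of its underside. It stands on the bed between jaw and shoe, touching neither, and slides when the jaw pushes it. Never to be squeezed with more than 18 N.
- lever_hinge (a point): Pivot of the cam lever, at mid width, 75 mm above the bench. The pivot's axis is the vise's y axis.
- lever_tip (a point): End of the red lever, on its centre line, 100 mm from the pivot. The lever is a flat bar 22 mm wide and 9 mm thick (26 x 11 mm over its last 30 mm), free from 20 mm off the pivot. It should never be pushed with more than 30 N.
- lever (a joint): Lever angle, rad: 0 open, leaning 0.25 rad from upright towards the jaw; 0.25 upright; 1.75 shut, lying back on the side away from the jaw, 0.07 rad above level. A spring resists up to the centre at 1.2 rad, most near 0.75 rad (0.75 N m: some 9 N at 80 mm from the pivot); past the centre it snaps shut by itself onto a stop.
- resin: Bystander: amber bottle with black cap, 64 mm diameter, 150 mm high; origin at the centre of its foot.
- scraper: Bystander: flat spatula lying on the bench; origin under its middle.
- cup: Bystander: white cup, 72 mm across the rim, 80 mm high; origin at the centre of its foot.
- spindle (a point): Where the spindle leaves the head towards the jaw, 24 mm above the bed. It bears a black shoe (disc, 28 mm) whose face stands 20 to 36 mm from here (-x) with the lever open: set by a screw, not reported, to be found by feel. It gives 4 N per mm for 7 mm, then is solid. Shutting the lever drives it 2 mm out (some 8 N); play over 0.5 mm leaves the print loose.
There are look-alikes about, which are no part of the job. There is more than one size of the print; the one meant has the size given above.

How it is judged:
By the outcome, as a careful person would: the job done as asked, in the order asked, and still so for the second after the job is handed in, with the robot touching nothing.
It also fails if it takes over 54 s, if anything falls off the work surface, if the arm or the gripper's body presses on something with over 40 N, if the wrist force passes 120 N, or if a joint passes its speed limit or range.

## Working session

There is one attempt and no reset: what is moved stays moved. The work goes in short steps, Python scripts to look and compute and a tool call to move; the robot and the scene stay as the last step left them, time stands still between calls to the robot, and variables do not carry over. Pictures are saved under pics/ and viewed, about 8 in all and at most 12, crops included, and the job is handed in when it is done.

Besides the shell and the picture viewer there is one more tool, called after "Emit:" as a command line: name --pt "numbers of a row" for each row, then --argument value for the rest. servo_tool: Moves the arm, as the interface text tells. Its arguments: {"type":"object","properties":{"steps":{"type":"array"},"grip_force":{"type":"number"}},"required":["steps"]}

```bash
mkdir -p pics; ls; cat > h.py <<'E'
import numpy as np, cv2, sys
from plant import monitor, cams, arm, spotter
from scipy.spatial.transform import Rotation as R
def c2w(p, s=None):
    if 'world_to_cam' in p: return np.linalg.inv(p['world_to_cam'])
    T=np.eye(4); T[:3,:3]=R.from_rotvec(s['eef_rot']).as_matrix(); T[:3,3]=s['tcp_pos']
    return T@np.array(p['mount'])
def proj(p,X,s=None):
    c=np.linalg.inv(c2w(p,s))@np.r_[X,1]; a=np.array([c[0],-c[1]])/-c[2]
    a=a*(1+p['k1']*(a@a)); K=np.array(p['camera_matrix']); return K[:2,:2]@a+K[:2,2]
def ray(p,uv,s=None):
    K=np.array(p['camera_matrix']); d=(np.array(uv,float)-K[:2,2])/np.diag(K)[:2]; a=d.copy()
    for _ in range(20): a=d/(1+p['k1']*(a@a))
    T=c2w(p,s); return T[:3,3], T[:3,:3]@np.array([a[0],-a[1],-1])
def onz(p,uv,z,s=None):
    o,d=ray(p,uv,s); return o+d*(z-o[2])/d[2]
def save(p,n,crop=None,f=1):
    im=p['pixels'][:,:,::-1]
    if crop: x0,y0,x1,y1=crop; im=im[y0:y1,x0:x1]
    cv2.imwrite('pics/'+n,cv2.resize(im,None,fx=f,fy=f,interpolation=cv2.INTER_CUBIC))
def marks(p,names,s=None):
    T=c2w(p,s)
    for n in names:
        for m in spotter.mark_of(p,n)[:3]:
            w=(T@np.r_[m['location'],1])[:3]; print(n,round(m['p'],2),w.round(0),proj(p,w,s).round(0))
E
python3 - <<'E'
from h import *
s=monitor.sense(); print(s)
a=cams.read_camera('scene'); b=cams.read_camera('top')
cv2.imwrite('pics/a.png',np.vstack([a['pixels'],b['pixels']])[:,:,::-1][:, :])
im=cv2.imread('pics/a.png'); cv2.imwrite('pics/a1.png',cv2.resize(im,(480*2,600*2))[:, :] if 0 else cv2.resize(im,(480,600)))
N=['vise','head','jaw','print','lever_hinge','lever_tip','spindle','resin','scraper','cup']
for p in(a,b): print(p['shot']); marks(p,N)
save(a,'s.png'); save(b,'t.png')
E
```

```text
pics
{'clock': 0.0, 'qpos': array([-1.45300486e+00,  5.33281157e-02,  1.61432323e+00,  3.98725684e-05,
        1.47598834e+00, -1.19020551e-01]), 'joint_vel': array([-7.97677475e-04,  2.71558947e-05,  4.52118806e-06, -3.51498059e-04,
        1.94997362e-06, -2.38909816e-03]), 'joint_efforts': array([-9.22086401e-04, -3.93678117e+01, -3.70177960e+01, -1.74613215e-04,
        7.01381417e-03,  2.50933780e-06]), 'tcp_pos': array([ 146.55212665, -606.92611283,  230.06337639]), 'eef_rot': array([-3.11756387e+00, -3.70867105e-01, -6.42784527e-05]), 'ft_force': array([ 0.22652751, -0.67364136, -0.2722852 ]), 'torque': array([0.02006998, 0.0104794 , 0.07226933]), 'grip_width': 0.9994845105993188}
1
vise 0.62 [528. -60.   2.] [293. 230.]
head 0.74 [510.  33.  23.] [327. 229.]
jaw 0.95 [ 539. -112.   19.] [274. 223.]
print 0.66 [674. -23.  -1.] [282. 270.]
print 0.59 [ 679. -199.   -2.] [220. 252.]
print 0.57 [522. -59.  18.] [294. 224.]
lever_hinge 0.82 [508.  41.  74.] [331. 215.]
lever_tip 0.74 [510.  10. 173.] [321. 181.]
spindle 0.76 [514.   6.  42.] [318. 222.]
resin 0.97 [616. 420.   1.] [467. 308.]
resin 0.22 [508.  36.  22.] [329. 229.]
scraper 0.69 [ 448. -350.    4.] [219. 189.]
cup 0.78 [ 626. -358.   -1.] [183. 224.]
2
vise 0.75 [524. -58.  -1.] [342. 215.]
vise 0.55 [507.  35.  68.] [312. 217.]
head 0.64 [505.  37.  18.] [312. 219.]
jaw 0.63 [ 534. -112.   21.] [359. 211.]
print 0.9 [675. -21.   1.] [331. 169.]
print 0.79 [525. -56.  15.] [341. 214.]
print 0.79 [ 676. -198.    1.] [385. 170.]
lever_hinge 0.62 [508.  33.  73.] [313. 216.]
lever_tip 0.71 [514.  15. 172.] [319. 210.]
lever_tip 0.23 [508.  34.  74.] [313. 216.]
spindle 0.96 [512.  12.  46.] [320. 216.]
spindle 0.15 [506.  35.  19.] [312. 219.]
resin 0.8 [611. 417.  -2.] [197. 185.]
scraper 0.85 [ 454. -355.   -2.] [433. 239.]
cup 0.71 [ 617. -358.   -3.] [433. 189.]
```

```bash
python3 - <<'E'
import cv2
s=cv2.imread('pics/s.png')[150:330,170:400]; t=cv2.imread('pics/t.png')[130:270,270:450]
a=cv2.resize(s,(766,600)); cv2.imwrite('pics/s1.png',a)
cv2.imwrite('pics/t1.png',cv2.resize(t,(771,600)))
E
```

```text
(no output)
```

View pics/s1.png

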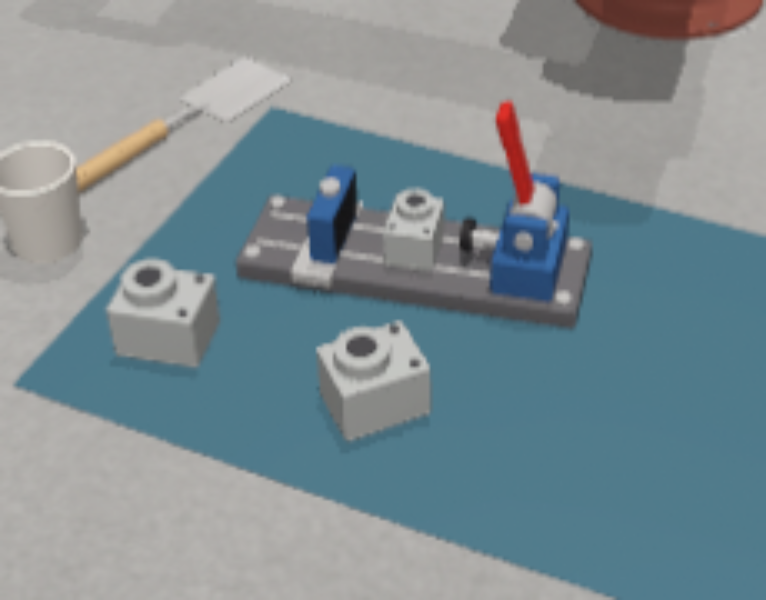

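View pics/t1.png

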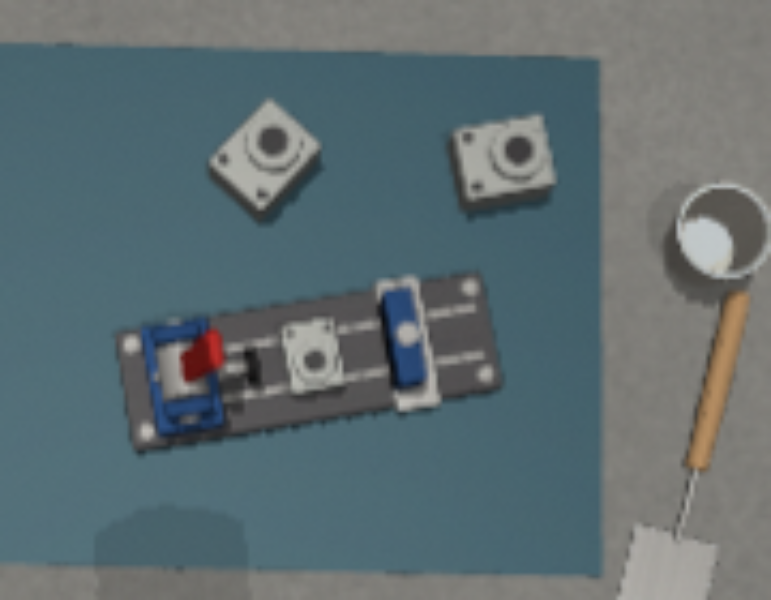

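The print meant is the one standing on the bed at scene px (294,224): it is the smallest and sits between jaw and shoe. The two on the mat, at (282,270) and (220,252), are larger look-alikes. I'll go behind the jaw, at height, and look from there.

```bash
cat >> h.py <<'E'
def go(X,yaw=None):
    s=monitor.sense(); Rm=R.from_rotvec(s['eef_rot'])
    d=Rm.inv().apply(np.array(X)-s['tcp_pos'])/10; r=np.zeros(3)
    if yaw is not None:
        y=np.radians(yaw); T=np.array([[np.cos(y),np.sin(y),0],[np.sin(y),-np.cos(y),0],[0,0,-1]])
        r=np.degrees((Rm.inv()*R.from_matrix(T)).as_rotvec())
    print('shift',d.round(2),'turn',r.round(1))
E
python3 - <<'E'
from h import *
print(cams.read_camera('wrist')['mount'])
go([546,-164,230],100.8)
E
```

```text
[[-1.20564032e-03  9.46040584e-01  3.24045923e-01  8.34737676e+01]
 [ 9.99999271e-01  1.12097987e-03  4.47921060e-04 -6.37204601e-01]
 [ 6.05025448e-05  3.24046227e-01 -9.46041246e-01 -1.41718340e+02]
 [ 0.00000000e+00  0.00000000e+00  0.00000000e+00  1.00000000e+00]]
shift [ 49.23 -33.75   0.13] turn [  0.    0.  -87.2]
```

Emit:
servo_tool --pt "49.2 -33.7 0 0 0 -87.2 0" --pt "49.2 -33.7 0 0 0 -87.2 0" --pt "49.2 -33.7 0 0 0 -87.2 0" --pt "49.2 -33.7 0 0 0 -87.2 0" --pt "49.2 -33.7 0 0 0 -87.2 0" --pt "49.2 -33.7 0 0 0 -87.2 0" --pt "49.2 -33.7 0 0 0 -87.2 0" --pt "49.2 -33.7 0 0 0 -87.2 0" --pt "49.2 -33.7 0 0 0 -87.2 0" --pt "49.2 -33.7 0 0 0 -87.2 0"

```text
clock: 2.15
tcp_pos: [482.5, -234.3, 231.7]
eef_rot: [2.022, 2.404, 0.0]
ft_force: [0.0, -1.2, -0.1]
grip_width: 0.0
```

```bash
python3 - <<'E'
from h import *
print(monitor.sense()['tcp_pos']); go([546,-164,230],100.8)
E
```

```text
[ 482.46160387 -234.34364403  231.66945501]
shift [5.84 7.47 0.17] turn [ 0.   0.  -0.9]
```

Emit:
servo_tool --pt "5.8 7.5 0.1 0 0 -0.9 0" --pt "5.8 7.5 0.1 0 0 -0.9 0" --pt "5.8 7.5 0.1 0 0 -0.9 0" --pt "5.8 7.5 0.1 0 0 -0.9 0"

```text
clock: 2.55
tcp_pos: [546.1, -165.6, 230.1]
eef_rot: [-2.008, -2.416, 0.001]
ft_force: [0.6, -0.8, -0.2]
grip_width: -0.001
```

```bash
python3 - <<'E'
from h import *
s=monitor.sense(); print(s['tcp_pos'],s['ft_force']); p=cams.read_camera('wrist')
marks(p,['vise','head','jaw','print','lever_hinge','lever_tip','spindle'],s); save(p,'w1.png')
E
```

```text
[ 546.09068677 -165.64045713  230.14545408] [ 0.6287089  -0.76591798 -0.18175388]
jaw 0.75 [ 539. -111.   21.] [317. 121.]
print 0.84 [680. -16.   3.] [468.  52.]
print 0.79 [ 678. -197.   -1.] [417. 212.]
print 0.67 [526. -55.  21.] [316.  61.]
```

View pics/w1.png

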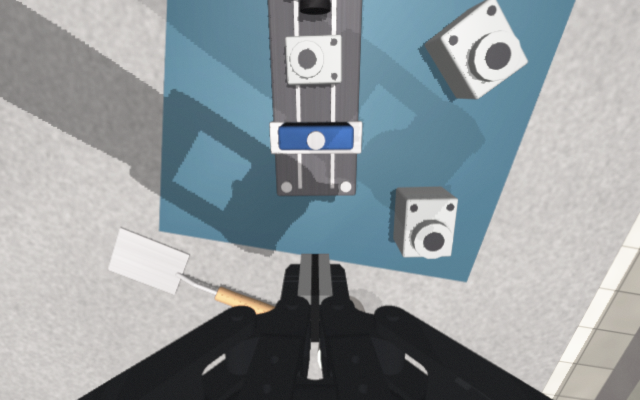

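```bash
python3 - <<'E'
from h import *
s=monitor.sense(); p=cams.read_camera('wrist')
u=np.array([-.1874,.9823]); v=np.array([-.9823,-.1874]); h=np.array([508,36.])
for n,uv,z in [('bed L0',(271,5),20),('bed R0',(362,5),20),('bed L1',(277,194),20),('bed R1',(355,194),20),('jaw back top',(316,152),70),('jaw front top',(316,124),70),('printback top',(315,82),56),('print front top',(312,37),56),('shoe top edge',(315,13),58),('shoe mid',(315,13),44),('screw',(316,140),70)]:
    w=onz(p,uv,z,s)[:2]; print(n,w.round(1),'x',((w-h)@u+95).round(1),'y',((w-h)@v).round(1))
w=s['tcp_pos'][:2];print('tcp',((w-h)@u+95).round(1),((w-h)@v).round(1))
E
```

```text
bed L0 [475.9 -15.7] x 50.2 y 41.3
bed R0 [ 5.605e+02 -4.000e-01] x 49.4 y -44.8
bed L1 [ 507.9 -200.1] x -136.9 y 44.3
bed R1 [ 594.6 -184.4] x -137.7 y -43.8
jaw back top [ 540.9 -136.7] x -80.8 y 0.0
jaw front top [ 536.4 -111.8] x -55.5 y -0.2
printback top [529.1 -76.5] x -19.5 y 0.4
print front top [519.9 -40.7] x 17.4 y 2.7
shoe top edge [519.3 -22.4] x 35.5 y -0.1
shoe mid [518.8 -19.7] x 38.3 y -0.2
screw [ 538.9 -125.9] x -69.8 y -0.1
tcp -111.7 1.4
```

The wrist picture shows the jaw at (316,138), the print at (313,60) and the shoe edge at (315,13), all lined up with the tool. The jaw has roughly 53 mm to travel, give or take 4 mm. Next I lower behind the jaw and approach it.

Emit:
servo_tool --pt "0 0 18 0 0 0 0" --pt "0 0 18 0 0 0 0" --pt "0 0 18 0 0 0 0" --pt "0 0 18 0 0 0 0" --pt "0 0 18 0 0 0 0" --pt "0.5 0 18 0 0 0 0" --pt "1 0 18 0 0 0 0" --pt "1 0 18 0 0 0 0" --pt "1 0 18 0 0 0 0"

```text
clock: 3.9
tcp_pos: [545.3, -157.0, 52.5]
eef_rot: [2.008, 2.412, 0.002]
ft_force: [0.3, 0.2, -1.2]
grip_width: -0.002
```

Emit:
servo_tool --pt "0.2 0 0 0 0 0 0" --pt "0.4 0 0 0 0 0 0" --pt "0.6 0 0 0 0 0 0" --pt "0.8 0 0 0 0 0 0" --pt "1.0 0 0 0 0 0 0" --pt "1.2 0 0 0 0 0 0" --pt "1.4 0 0 0 0 0 0" --pt "1.6 0 0 0 0 0 0"

```text
clock: 4.7
tcp_pos: [541.6, -144.4, 50.4]
eef_rot: [2.005, 2.409, -0.008]
ft_force: [2.0, -13.8, -6.5]
grip_width: -0.003
```

Emit:
servo_tool --pt "0.3 0 0 0 0 0 0" --pt "0.6 0 0 0 0 0 0" --pt "0.9 0 0 0 0 0 0" --pt "1.2 0 0 0 0 0 0" --pt "1.5 0 0 0 0 0 0" --pt "1.8 0 0 0 0 0 0" --pt "2.1 0 0 0 0 0 0" --pt "2.4 0 0 0 0 0 0" --pt "2.7 0 0 0 0 0 0" --pt "2.9 0 0 0 0 0 0"

```text
clock: 5.7
tcp_pos: [536.2, -116.2, 50.4]
eef_rot: [2.006, 2.409, -0.009]
ft_force: [1.9, -14.2, -5.5]
grip_width: -0.002
```

Emit:
servo_tool --pt "0.1 0 0 0 0 0 0" --pt "0.2 0 0 0 0 0 0" --pt "0.3 0 0 0 0 0 0" --pt "0.4 0 0 0 0 0 0" --pt "0.5 0 0 0 0 0 0" --pt "0.6 0 0 0 0 0 0" --pt "0.7 0 0 0 0 0 0" --pt "0.8 0 0 0 0 0 0" --pt "0.9 0 0 0 0 0 0" --pt "1.0 0 0 0 0 0 0"

```text
clock: 6.7
tcp_pos: [534.3, -106.6, 50.4]
eef_rot: [2.006, 2.409, -0.009]
ft_force: [0.5, -14.4, -4.6]
grip_width: -0.0
```

```bash
python3 - <<'E'
from h import *
s=monitor.sense(); u=np.array([-.1874,.9823]);w=s['tcp_pos'][:2];h=np.array([508,36.])
print('tcp x',((w-h)@u+95).round(1),'F along', s['ft_force'][:2]@u, s['ft_force'])
p=cams.read_camera('top'); save(p,'t2.png',(290,190,380,240),8)
E
```

```text
tcp x -50.1 F along -14.213992006257454 [  0.49198061 -14.37625455  -4.59413679]
```

View pics/t2.png

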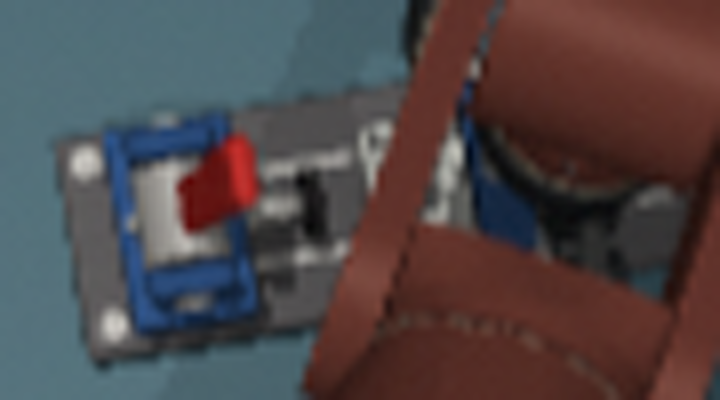

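The picture shows the print ahead of the jaw and the shoe at crop (312,205) still clear of it. Continuing slowly.

Emit:
servo_tool --pt "0.08 0 0 0 0 0 0" --pt "0.16 0 0 0 0 0 0" --pt "0.24 0 0 0 0 0 0" --pt "0.32 0 0 0 0 0 0" --pt "0.4 0 0 0 0 0 0" --pt "0.48 0 0 0 0 0 0" --pt "0.56 0 0 0 0 0 0"

```text
clock: 7.45
tcp_pos: [533.3, -101.1, 50.4]
eef_rot: [2.006, 2.409, -0.009]
ft_force: [0.8, -14.3, -4.4]
grip_width: -0.004
```

Emit:
servo_tool --pt "0.05 0 0 0 0 0 0" --pt "0.1 0 0 0 0 0 0"

```text
clock: 7.65
tcp_pos: [533.1, -100.2, 50.4]
eef_rot: [2.006, 2.409, -0.009]
ft_force: [1.0, -14.3, -4.1]
grip_width: 0.0
```

Emit:
servo_tool --pt "0.05 0 0 0 0 0 0" --pt "0.1 0 0 0 0 0 0"

```text
clock: 7.85
tcp_pos: [532.9, -99.2, 50.4]
eef_rot: [2.006, 2.409, -0.009]
ft_force: [-0.5, -15.1, -4.0]
grip_width: -0.004
```

Emit:
servo_tool --pt "0.03 0 0 0 0 0 0" --pt "0.06 0 0 0 0 0 0"

```text
clock: 8.05
tcp_pos: [532.7, -98.6, 50.4]
eef_rot: [2.006, 2.41, -0.009]
ft_force: [1.1, -13.9, -4.2]
grip_width: 0.0
```

Emit:
servo_tool --pt "0.03 0 0 0 0 0 0" --pt "0.06 0 0 0 0 0 0"

```text
clock: 8.25
tcp_pos: [532.6, -98.0, 50.4]
eef_rot: [2.006, 2.409, -0.01]
ft_force: [1.4, -15.2, -4.5]
grip_width: 0.004
```

Emit:
servo_tool --pt "0.03 0 0 0 0 0 0" --pt "0.06 0 0 0 0 0 0"

```text
clock: 8.45
tcp_pos: [532.5, -97.4, 50.4]
eef_rot: [2.006, 2.409, -0.01]
ft_force: [1.4, -14.4, -4.7]
grip_width: -0.001
```

Emit:
servo_tool --pt "0.04 0 0 0 0 0 0" --pt "0.08 0 0 0 0 0 0"

```text
clock: 8.65
tcp_pos: [532.4, -96.6, 50.4]
eef_rot: [2.006, 2.41, -0.01]
ft_force: [0.0, -15.3, -4.2]
grip_width: 0.001
```

Emit:
servo_tool --pt "0.03 0 0 0 0 0 0" --pt "0.06 0 0 0 0 0 0"

```text
clock: 8.85
tcp_pos: [532.2, -96.0, 50.4]
eef_rot: [2.006, 2.41, -0.01]
ft_force: [0.6, -14.5, -3.8]
grip_width: -0.0
```

Emit:
servo_tool --pt "0.03 0 0 0 0 0 0" --pt "0.06 0 0 0 0 0 0"

```text
clock: 9.05
tcp_pos: [532.1, -95.5, 50.4]
eef_rot: [2.006, 2.41, -0.01]
ft_force: [1.1, -15.5, -4.1]
grip_width: -0.0
```

Emit:
servo_tool --pt "0.03 0 0 0 0 0 0" --pt "0.06 0 0 0 0 0 0"

```text
clock: 9.25
tcp_pos: [532.0, -94.8, 50.4]
eef_rot: [2.006, 2.41, -0.01]
ft_force: [1.2, -15.3, -3.7]
grip_width: -0.003
```

Emit:
servo_tool --pt "0.03 0 0 0 0 0 0" --pt "0.06 0 0 0 0 0 0"

```text
clock: 9.45
tcp_pos: [531.9, -94.3, 50.4]
eef_rot: [2.006, 2.41, -0.01]
ft_force: [0.2, -14.6, -3.3]
grip_width: -0.004
```

Emit:
servo_tool --pt "0.03 0 0 0 0 0 0" --pt "0.06 0 0 0 0 0 0"

```text
clock: 9.65
tcp_pos: [531.8, -93.7, 50.3]
eef_rot: [2.006, 2.41, -0.01]
ft_force: [-0.1, -15.4, -4.5]
grip_width: 0.001
```

Emit:
servo_tool --pt "0.03 0 0 0 0 0 0" --pt "0.06 0 0 0 0 0 0"

```text
clock: 9.85
tcp_pos: [531.7, -93.1, 50.4]
eef_rot: [2.006, 2.41, -0.01]
ft_force: [0.4, -15.3, -4.8]
grip_width: 0.0
```

Emit:
servo_tool --pt "0.03 0 0 0 0 0 0" --pt "0.06 0 0 0 0 0 0"

```text
clock: 10.05
tcp_pos: [531.6, -92.5, 50.4]
eef_rot: [2.006, 2.41, -0.01]
ft_force: [0.4, -14.8, -3.6]
grip_width: 0.001
```

Emit:
servo_tool --pt "0.03 0 0 0 0 0 0" --pt "0.06 0 0 0 0 0 0"

```text
clock: 10.25
tcp_pos: [531.5, -91.9, 50.4]
eef_rot: [2.006, 2.41, -0.01]
ft_force: [0.5, -15.0, -3.8]
grip_width: 0.001
```

Emit:
servo_tool --pt "0.03 0 0 0 0 0 0" --pt "0.06 0 0 0 0 0 0"

```text
clock: 10.45
tcp_pos: [531.3, -91.3, 50.3]
eef_rot: [2.006, 2.41, -0.01]
ft_force: [0.3, -14.8, -3.7]
grip_width: 0.001
```

Emit:
servo_tool --pt "0.03 0 0 0 0 0 0" --pt "0.06 0 0 0 0 0 0"

```text
clock: 10.65
tcp_pos: [531.2, -90.7, 50.4]
eef_rot: [2.006, 2.41, -0.01]
ft_force: [0.1, -15.1, -4.3]
grip_width: -0.003
```

```bash
python3 - <<'E'
from h import *
p=cams.read_camera('wrist'); save(p,'w2.png')
E
```

```text
(no output)
```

View pics/w2.png

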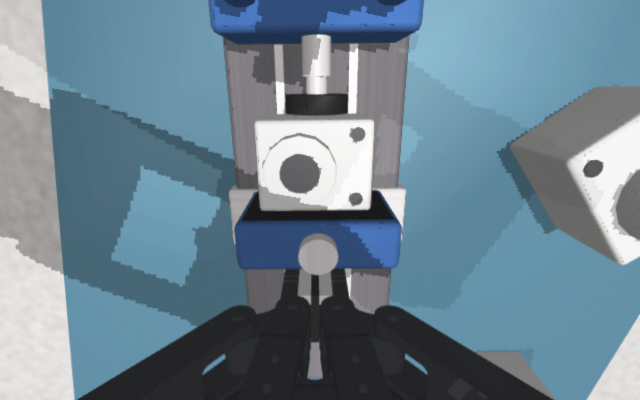

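The wrist picture shows the print upright against the jaw, with its front edge at row 120 and the shoe's face edge at about row 114. They are nearly touching, so I'll compute the gap.

```bash
python3 - <<'E'
from h import *
s=monitor.sense(); p=cams.read_camera('wrist')
u=np.array([-.1874,.9823]); h=np.array([508,36.])
for n,uv,z in [('print front',(330,120),56),('print back',(330,210),56),('shoe top',(317,114),58),('shoe back top',(317,95),58)]:
    w=onz(p,uv,z,s)[:2]; print(n,((w-h)@u+95).round(1))
print(p['pixels'][90:126:1,330].tolist())
E
```

```text
print front 39.6
print back 0.8
shoe top 42.1
shoe back top 49.2
[[132, 128, 133], [132, 128, 132], [131, 127, 131], [111, 108, 112], [52, 50, 52], [53, 51, 53], [61, 59, 60], [61, 59, 61], [61, 60, 60], [59, 57, 60], [57, 57, 57], [56, 54, 57], [53, 52, 53], [53, 51, 51], [52, 50, 51], [53, 50, 52], [49, 47, 50], [49, 46, 48], [49, 48, 49], [49, 45, 49], [47, 46, 48], [45, 44, 47], [45, 45, 46], [44, 44, 46], [61, 59, 61], [98, 98, 97], [126, 126, 125], [129, 130, 130], [129, 128, 128], [147, 147, 147], [197, 198, 196], [228, 228, 226], [236, 236, 235], [243, 243, 241], [247, 247, 246], [248, 248, 247]]
```

Emit:
servo_tool --pt "0.03 0 0 0 0 0 0" --pt "0.06 0 0 0 0 0 0"

```text
clock: 10.95
tcp_pos: [531.1, -90.1, 50.3]
eef_rot: [2.006, 2.41, -0.01]
ft_force: [0.2, -14.6, -2.6]
grip_width: 0.003
```

Emit:
servo_tool --pt "0.03 0 0 0 0 0 0" --pt "0.06 0 0 0 0 0 0"

```text
clock: 11.15
tcp_pos: [531.0, -89.6, 50.3]
eef_rot: [2.006, 2.41, -0.01]
ft_force: [1.5, -14.6, -3.5]
grip_width: 0.0
```

Emit:
servo_tool --pt "0.02 0 0 0 0 0 0" --pt "0.04 0 0 0 0 0 0"

```text
clock: 11.35
tcp_pos: [530.9, -89.1, 50.4]
eef_rot: [2.006, 2.41, -0.01]
ft_force: [0.8, -15.1, -3.7]
grip_width: 0.001
```

Emit:
servo_tool --pt "0.02 0 0 0 0 0 0" --pt "0.04 0 0 0 0 0 0"

```text
clock: 11.55
tcp_pos: [530.9, -88.9, 50.4]
eef_rot: [2.006, 2.41, -0.01]
ft_force: [-0.5, -15.4, -3.9]
grip_width: -0.002
```

Emit:
servo_tool --pt "0.02 0 0 0 0 0 0" --pt "0.04 0 0 0 0 0 0"

```text
clock: 11.75
tcp_pos: [530.8, -88.7, 50.4]
eef_rot: [2.005, 2.409, -0.01]
ft_force: [0.3, -16.2, -3.4]
grip_width: -0.001
```

Emit:
servo_tool --pt "0.02 0 0 0 0 0 0" --pt "0.04 0 0 0 0 0 0"

```text
clock: 11.95
tcp_pos: [530.8, -88.4, 50.4]
eef_rot: [2.005, 2.409, -0.011]
ft_force: [0.6, -16.8, -4.6]
grip_width: 0.0
```

Emit:
servo_tool --pt "0.02 0 0 0 0 0 0" --pt "0.04 0 0 0 0 0 0" --pt "0.04 0 0 0 0 0 0"

```text
clock: 12.25
tcp_pos: [530.7, -88.2, 50.4]
eef_rot: [2.005, 2.409, -0.011]
ft_force: [0.9, -17.0, -4.2]
grip_width: 0.002
```

Contact was felt at about y -89.0. The push has risen from about 14.8 to 17.0 N, so the nip is 2–3 N. Backing off and rising for the lever.

Emit:
servo_tool --pt "-1 0 0 0 0 0 0" --pt "-2 0 0 0 0 0 0" --pt "-3 0 0 0 0 0 0" --pt "-3 0 -3 0 0 0 0" --pt "-3 0 -8 0 0 0 0" --pt "-3 0 -13 0 0 0 0" --pt "-3 0 -18 0 0 0 0" --pt "-3 0 -18 0 0 0 0" --pt "-3 0 -18 0 0 0 0" --pt "-3 0 -18 0 0 0 0"

```text
clock: 13.25
tcp_pos: [535.1, -112.8, 228.6]
eef_rot: [-2.009, -2.412, 0.001]
ft_force: [0.4, 0.7, -0.6]
grip_width: 0.001
```

```bash
python3 - <<'E'
from h import *
s=monitor.sense(); print(s['tcp_pos'],s['ft_force'])
p=cams.read_camera('wrist'); save(p,'w3.png')
marks(p,['jaw','print','lever_hinge','lever_tip','spindle','head'],s)
t=cams.read_camera('scene'); marks(t,['lever_hinge','lever_tip','jaw','print'])
u=np.array([-.1874,.9823]); h=np.array([508,36.])
go(list(h-60*u)+[165],101.2)
E
```

```text
[ 535.14257296 -112.80952514  228.57606921] [ 0.41146306  0.72458047 -0.55710915]
jaw 0.58 [529. -51.  20.] [320. 114.]
print 0.79 [678. -18.  -1.] [459. 108.]
print 0.71 [ 675. -201.    1.] [411. 255.]
print 0.66 [525. -38.  22.] [318. 101.]
lever_tip 0.88 [513.  15. 171.] [317.   1.]
spindle 0.93 [516.  13.  43.] [320.  42.]
head 0.82 [508.  36.  18.] [315.  18.]
lever_hinge 0.74 [ 448. -348.   -0.] [220. 190.]
lever_hinge 0.61 [508.  37.  75.] [330. 214.]
lever_tip 0.8 [509.   6. 170.] [319. 181.]
jaw 0.93 [529. -55.  19.] [295. 226.]
jaw 0.23 [612. 417.   2.] [466. 306.]
print 0.7 [ 683. -199.   -1.] [220. 253.]
print 0.64 [520. -39.  19.] [302. 225.]
print 0.58 [677. -24.  -3.] [281. 272.]
shift [ 9.16 -0.01  6.53] turn [ 0.  -0.  -0.8]
```

View pics/w3.png

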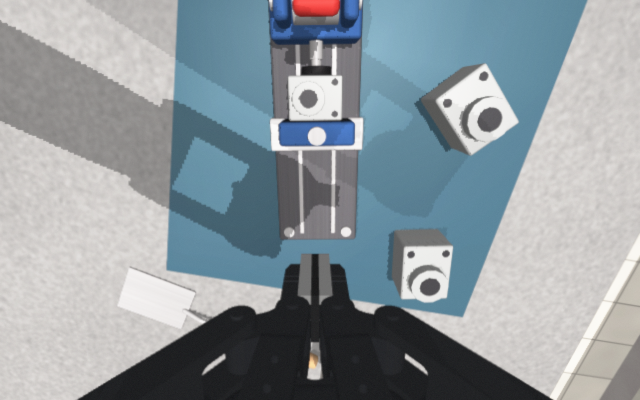

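The wrist picture shows the print at (315,95) upright between the jaw at (317,133) and the shoe at (316,70), with no gap. Moving on to the lever.

Emit:
servo_tool --pt "4.5 0 3 0 0 -0.6 0" --pt "9.1 0 7 0 0 -0.6 0" --pt "9.1 0 7 0 0 -0.6 0" --pt "9.1 0 7 0 0 -0.6 0" --pt "9.1 0 7 0 0 -0.6 0"

```text
clock: 14.35
tcp_pos: [520.3, -24.2, 161.5]
eef_rot: [1.997, 2.423, 0.001]
ft_force: [0.2, -0.7, 0.6]
grip_width: 0.003
```

```bash
python3 - <<'E'
from h import *
s=monitor.sense(); print(s['tcp_pos'],s['ft_force'])
u=np.array([-.1874,.9823]); v=np.array([-.9823,-.1874]); h=np.array([508,36.])
w=s['tcp_pos'][:2]-h; print('rel',w@u,w@v)
E
```

```text
[520.32033717 -24.15377632 161.52045681] [ 0.19714243 -0.69543368  0.56482446]
rel -61.39788566458527 -0.8294495154810715
```

Emit:
servo_tool --pt "0.6 0 0.1 0 0 0 0" --pt "1.2 0 0.2 0 0 0 0" --pt "1.8 0 0.3 0 0 0 0" --pt "2.3 0 0.4 0 0 0 0" --pt "2.7 0 0.5 0 0 0 0" --pt "3.1 0 0.5 0 0 0 0" --pt "3.5 0 0.5 0 0 0 0" --pt "3.9 0 0.5 0 0 0 0" --pt "4.3 0 0.5 0 0 0 0" --pt "4.7 0 0.5 0 0 0 0"

```text
clock: 15.35
tcp_pos: [510.8, 22.4, 155.8]
eef_rot: [1.997, 2.423, -0.0]
ft_force: [1.2, -4.9, 4.4]
grip_width: -0.001
```

Emit:
servo_tool --pt "0.6 0 0.05 0 0 0 0" --pt "1.2 0 0.1 0 0 0 0" --pt "1.75 0 0.2 0 0 0 0" --pt "2.25 0 0.35 0 0 0 0" --pt "2.75 0 0.5 0 0 0 0" --pt "3.2 0 0.65 0 0 0 0" --pt "3.65 0 0.8 0 0 0 0" --pt "4.1 0 1.05 0 0 0 0" --pt "4.5 0 1.3 0 0 0 0"

```text
clock: 16.25
tcp_pos: [502.8, 66.6, 144.4]
eef_rot: [1.996, 2.422, 0.001]
ft_force: [-0.9, -5.4, 9.1]
grip_width: -0.0
```

Emit:
servo_tool --pt "0.45 0 0.35 0 0 0 0" --pt "0.85 0 0.7 0 0 0 0" --pt "1.25 0 1.1 0 0 0 0" --pt "1.65 0 1.5 0 0 0 0" --pt "2.0 0 1.9 0 0 0 0" --pt "2.35 0 2.4 0 0 0 0" --pt "2.7 0 2.9 0 0 0 0" --pt "2.9 0 3.2 0 0 0 0" --pt "3.05 0 3.5 0 0 0 0" --pt "3.05 0 3.5 0 0 0 0"

```text
clock: 17.25
tcp_pos: [495.4, 96.9, 106.4]
eef_rot: [-1.997, -2.424, 0.002]
ft_force: [0.3, -0.6, -0.2]
grip_width: -0.002
```

The force is gone, so the lever has snapped. Rising clear and checking.

Emit:
servo_tool --pt "0 0 -4 0 0 0 0" --pt "0 0 -9 0 0 0 0" --pt "-3 0 -14 0 0 0 0" --pt "-8 0 -16 0 0 0 0" --pt "-13 0 -16 0 0 0 0" --pt "-17 0 -16 0 0 0 0" --pt "-17 0 -16 0 0 0 0" --pt "-17 0 -16 0 0 0 0"

```text
clock: 18.05
tcp_pos: [528.4, -71.1, 267.2]
eef_rot: [-2.001, -2.421, -0.0]
ft_force: [0.3, 0.1, -0.6]
grip_width: 0.001
```

```bash
python3 - <<'E'
from h import *
s=monitor.sense(); print(s['tcp_pos'],s['ft_force'])
p=cams.read_camera('wrist'); marks(p,['jaw','print','lever_tip','spindle','head'],s)
t=cams.read_camera('scene'); marks(t,['lever_tip','lever_hinge','jaw','print','resin','cup','scraper'])
a=cv2.resize(p['pixels'],(560,350)); b=cv2.resize(t['pixels'][170:270,240:400],(400,250),interpolation=cv2.INTER_CUBIC)
im=np.zeros((600,560,3),np.uint8); im[:350]=a; im[350:,:400]=b; cv2.imwrite('pics/f.png',im[:,:,::-1])
E
```

```text
[528.43972667 -71.0690564  267.22492078] [ 0.25672932  0.06417747 -0.58280258]
jaw 0.75 [527. -53.  15.] [316. 150.]
print 0.76 [676. -18.  -2.] [438. 142.]
print 0.71 [521. -34.  23.] [315. 134.]
print 0.58 [ 675. -198.    2.] [399. 268.]
spindle 0.86 [514.  14.  41.] [317.  90.]
spindle 0.25 [525. -57.  -0.] [314. 150.]
head 0.8 [506.  35.  19.] [313.  68.]
lever_tip 0.61 [486. 133.  83.] [368. 216.]
lever_hinge 0.95 [508.  41.  71.] [331. 215.]
jaw 0.63 [530. -57.  20.] [294. 225.]
jaw 0.5 [502.  39.  74.] [331. 213.]
print 0.9 [ 679. -200.   -4.] [220. 252.]
print 0.64 [519. -38.  20.] [302. 225.]
print 0.63 [676. -25.   1.] [281. 270.]
resin 0.78 [615. 419.   3.] [466. 307.]
cup 0.86 [ 626. -357.   -4.] [183. 224.]
scraper 0.72 [ 450. -350.    1.] [219. 190.]
scraper 0.37 [616. 417.   1.] [465. 308.]
```

View pics/f.png

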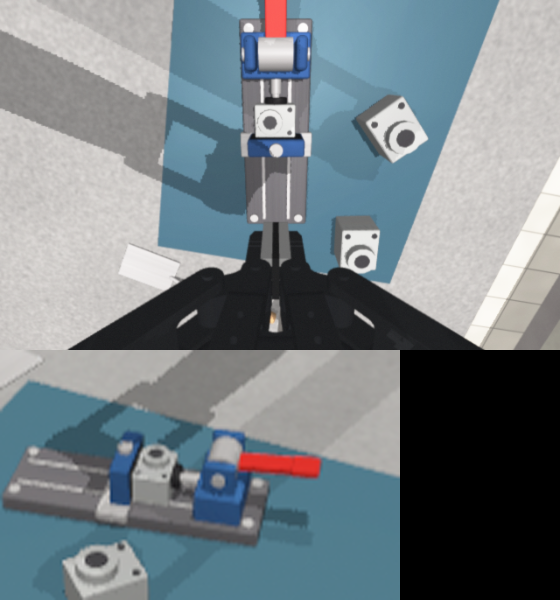

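The final picture shows the lever lying back shut at crop (280,465), and the print upright between jaw and shoe at (155,470). The arm is clear of everything.

```bash
python3 -c "
from plant import arm; print(arm.finish_job())"
```

```text
the job is handed in; nothing more can be done
None
```

The print is clamped in the vise with the cam lever shut, and I handed the job in at about 18 s of the 54 s allowed. No verdict was reported.

- **Nip:** I pushed the jaw with the shut fingers at a steady 14–15 N. The print met the shoe at about y = -89 mm, and I stopped at 17.0 N. That is a nip of roughly 2–3 N, from a force reading that wavers by about 0.5 N. With the lever's 8 N on top, the estimated squeeze is about 11 N, under the 18 N limit.
- **Lever:** I pushed it round its arc with readings up to about 11 N. The force then fell to zero as it snapped shut. The network put its tip at 83 mm height, where shut should give about 82 mm.
- **Last checks:** The final pictures show the lever shut and the print upright between jaw and shoe with no visible gap. The arm is clear, with force near zero. The bottle, cup, scraper and the two larger look-alike prints are where they were, within the networks' error.
- **Not checked:** I did not tug the print to test for play. "No play" rests on the force rise and the pictures.
- **Disagreement:** A few network reports were false, such as the lever hinge found on the scraper. I set them aside after comparing them with the pictures.

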